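# Close a sample jar in the bench lid press

### The job

The amber jar on the press's sliding carriage has its push-on lid resting loosely on top: slide the carriage all the way in under the press head to its end stop, then push the spring plunger right down to its stop and hold it there a moment to press the lid home. Let the plunger come up and draw the carriage back out until the jar is completely clear of the press head, upright in its nest, the carriage still flat between its rails. Leave the other things on the bench where they are.

Things in the scene. Friction and masses are not known exactly. Their poses are not given: they have to be found in the camera images.
- press: Fixed grey bench press. Origin on the bench under the plunger axis; z up; x runs along the channel towards the column: the carriage slides in along +x, out along -x. Base 320 x 110 x 12 mm, x -220 to +100 mm. Two rails along x (inner faces y = +-38, outer +-50, top z = 28, x -220 to +50 mm) form the channel, floor at z = 12 mm.
- press_stop (a point): Middle of the end stop's face across the channel: press x = +40 mm, z = 20 mm. The carriage's front edge meets it.
- press_arm (a point): Middle of the near end of the press's overhanging arm, on its underside: press x = -35 mm, z = 138 mm. The arm is 56 mm wide, 22 mm thick, and runs back to the column (press x = 62 to 98 mm, 60 mm wide, 160 mm high); a guide bush on it (radius 21 mm) tops out at z = 175 mm.
- plunger (a joint): Travel of the press's spring plunger, m: 0 = up (rest), 0.030 = down at its stop. It takes about 11 N at the stop for the spring, plus about 5 N to move the lid. It rises by itself when let go.
- plunger_top (a point): Centre of the flat top of the plunger's black round head (56 mm diameter, 15 mm thick), 220 mm above the bench when up, 190 mm when down at the stop. The rubber foot of the plunger (40 mm diameter) is 122 mm above the bench when up, 92 mm when down.
- carriage: Loose aluminium slide plate 180 x 72 x 10 mm, 0.4 kg, in the press's channel (2 mm play each side). Origin at its underside, under the middle of the jar's nest; z up, x as the press's x. The plate runs from x = -140 to +40 mm: at the end stop its origin is under the plunger axis. The nest is a square rim, 64 mm inside, 72 mm outside, 8 mm high above the plate.
- carriage_grip (a point): Centre of the top of the carriage's upright black grip: a block 32 mm (along carriage x) x 18 mm (along y) x 68 mm high, at carriage x = -120 mm, top 78 mm above the carriage's underside, 90 mm above the bench.
- jar: Loose amber jar standing in the carriage's nest, body 60 mm diameter, 160 g, neck 66 mm high. Origin at the centre of its underside, z up.
- lid (a joint): How far the jar's white push-on lid has been pushed down its neck, m: 0 = standing proud, about 0.008 = pressed home (0.009 at most). It stays where it is pushed.
- lid_top (a point): Centre of the top of the jar's white lid (60 mm diameter, 16 mm thick): 78 mm above the jar's underside when loose, 70 mm when pressed home; 100 mm above the bench when loose and in the carriage.
- reagent_bottle: Bystander: white closed bottle, 68 mm diameter, 150 mm high; origin at its underside. Leave alone.
- beaker: Bystander: white open beaker, 90 mm diameter, 100 mm high; origin at its underside. Leave alone.
- tip_box: Bystander: grey and white pipette tip box 120 x 85 x 60 mm; origin at its underside. Leave alone.
Not all that is in view belongs to the job. What is shaped like the jar but red is not meant.

How it is judged:
On the way, in this order (a step that is already met when the one before it is completed fails the run):
1. the carriage, with the jar in its nest and the lid still loose, is against the end stop under the plunger (x of carriage in the frame of press above -0.006 m and horizontal distance between jar and carriage below 0.008 m and value of joint lid below 0.003 m), for 0.2 s.
2. the plunger is down at its stop (within 3 mm) over the jar and has pressed the lid home (value of joint plunger above 0.027 m and value of joint lid above 0.0055 m and horizontal distance between jar and press below 0.015 m), for 0.2 s.
At the end, for the whole second after the job is handed in: Lid pressed home (at least 5.5 mm down); plunger up (within 4 mm); jar upright (0.08 rad) in the nest, its axis at least 65 mm out from the plunger axis; carriage flat (0.05 rad, 3 mm in height) and between the rails (6 mm from the middle); jar and carriage at rest (value of joint lid above 0.0055 m and value of joint plunger below 0.004 m and x of jar in the frame of press below -0.065 m and horizontal distance between jar and carriage below 0.008 m and angle between jar's own z axis and vertical below 0.08 rad and angle between carriage's own z axis and vertical below 0.05 rad and z of jar in the frame of carriage below 0.013 m and z of carriage in the frame of press between 0.009 and 0.015 m and y of carriage in the frame of press between -0.006 and 0.006 m and linear speed of each of jar, carriage below 0.02 m/s); the robot touches nothing.
It fails at once if the jar is tipped (more than 0.35 rad) (angle between jar's own z axis and vertical above 0.35 rad).
It fails at once if a bystander is moved by more than 30 mm (distance of any of reagent_bottle, beaker, tip_box from where it was at the start of the episode above 0.03 m).
It also fails if it takes over 61 s, if anything falls off the work surface, if the arm or the gripper's body presses on something with over 40 N, if the wrist force passes 120 N, or if a joint passes its speed limit or range.

### The arm

A 7-joint arm with a two-finger parallel gripper is mounted at the origin on the work surface. World frame = base frame: x ahead of the robot, y to its left, z up, the work surface at z = 0. Lengths are in m, angles in rad, forces in N, time in s.
With the tool pointing down it reaches from about 0.4 to 0.85 m from the base axis. Payload 10.4 kg.
Tool frame: the origin (TCP) lies between the finger pads; the fingertips stand 19 mm ahead of it and the grasp point (between the pads) is the TCP (manip.tips_ahead is the distance from the TCP to the fingertips, in m); z points along the fingers, y is the line along which they close (so a half turn about z gives the same grasp; the last joint's range is limited). The gripper opens to 85 mm and grips with 20 to 120 N. Pads are 22 mm wide; open, the fingers measure 114 mm over their backs; the gripper's body (76 mm by 85 mm) begins 54 mm behind the grasp point. The pads swing forward as they close: fully open they stand 13 mm farther back than shut.
Start: joints at [-1.348, 0.332, -0.065, 1.46, 0.022, 1.35, -0.088], TCP at [0.152, 0.606, 0.25] pointing down, gripper open.
Joint ranges: [-2.6, 2.6], [-0.5, 2.12], [-1.47, 1.34], [0.16, 2.42], [-1.27, 4.41], [0.06, 2.06], [-2.6, 2.6]. Speed limits (rad/s): [2.22, 2.22, 2.79, 2.79, 3.14, 3.14, 3.14].

### API

Orientations are given as a unit quaternion [x, y, z, w].
In Python, from workcell import manip, viewer gives the robot as it stands.
- The arm moves only by the tool arm_command, never from a script. Its argument "series" is text: rows parted by semicolons, each of 5 numbers parted by spaces: the closure, from 0 (fully open) to 1 (shut), then the shift along the tool's x, y, z normalised to -1 to 1, where 1 is 0.4 m, then the turn about the tool's z normalised to -1 to 1, where 1 is 180 degrees. In form: jaw tx ty tz spin; .... A call has exactly 10 rows; each row shifts and turns the commanded pose from where the row before left it, along the tool's axes as they then stand; what a row does not reach is not made up. A row lasts 1/8 s, in which the tool goes at most 62.5 mm and 10.7 degrees, less where a joint would pass 70% of its speed; a pose out of reach is approached as far as the arm can. A call with a number of a shift or a turn outside -1 to 1 is refused whole. A call with a gripper value outside its range is refused whole. The fingers move at their own pace and stop on an object; "newtons" is the grip in N (left out, the last holds). Time passes only in rows, so rows that do not move let the fingers close, or fill a call up. It gives the time, the measured TCP pose, the force, the opening and the grip force at its end, in the units of the state.
- manip.get_obs(): the state, without advancing time (a new reading comes with each control period).
- viewer.camera(name): name is "side" or "top"; returns a dict with "pixels" (420x560x3 uint8, red, green, blue), "intrinsics" (3x3 intrinsics, pixels), "extrinsics" (4x4, takes a point from world to camera coordinates). Camera axes: x right, y up, looking along -z (the intrinsics and any distortion apply to the point x, -y, -z); pixel columns grow to the right and rows downward; lengths in m; the calibration is good to about 2 mm. A picture is of the moment at which its call begins. There is no depth.
- manip.hand_in(): hands the job in; it is judged then, once.
The state is a dict: "clock": time; "joint_pos": joint angles; "joint_velocities": joint speeds; "tau": joint torques, N m; "position": TCP position; "ee_rot": TCP orientation; "ft_force": force on the tool from outside, world axes, zero at the start; "torque": the same for the moment, N m; "grip_width": opening from 0.0 (shut) to 1.0 (fully open); "grasp_force": force on a finger pad.
Only numpy, scipy, OpenCV 4.12 (cv2) and the standard library are available. Lean on these libraries where they do the work, as an engineer would, in place of code of your own. Each camera call takes 0.05 s, during which the arm holds its last target. There are 200 camera calls.

## Working session

There is one attempt and no reset: what is moved stays moved. The work goes in short steps, Python scripts to look and compute and a tool call to move; the robot and the scene stay as the last step left them, time stands still between calls to the robot, and variables do not carry over. Pictures are saved under pics/ and viewed, at most 10 in all, crops included, and the job is handed in when it is done.

Besides the shell and the picture viewer there is one more tool, called after "Call:" as name(argument=value, ...) on one line, values as JSON. arm_command: Moves the arm, as the interface text tells. Scaled input: -1 to 1 covers 0.4 m each way for a shift and 180 degrees each way for a turn. Its arguments: {"type":"object","properties":{"series":{"type":"string"},"newtons":{"type":"number"}},"required":["series"]}

```bash
mkdir -p pics; python3 - <<'E'
from workcell import manip, viewer
import cv2,numpy as np
np.set_printoptions(precision=4,suppress=True)
o=manip.get_obs()
print(o, manip.tips_ahead)
for n in("top","side"):
    c=viewer.camera(n); cv2.imwrite(f"pics/{n}0.png",c["pixels"][:,:,::-1]); print(c.keys(),c["intrinsics"],c["extrinsics"])
    np.savez(f"{n}0.npz",**{k:c[k] for k in("pixels","intrinsics","extrinsics")})
E
```

```text
{'clock': 0.0, 'joint_pos': array([-1.3476,  0.3328, -0.0647,  1.4609,  0.0216,  1.3499, -0.0885]), 'joint_velocities': array([-0.0012, -0.0016, -0.0001, -0.0005, -0.    ,  0.0009, -0.0008]), 'tau': array([  0.0013, -62.543 ,   0.05  , -39.1608,   0.0163,   0.0098,
        -0.    ]), 'position': array([0.152 , 0.6059, 0.2495]), 'ee_rot': array([ 0.1226,  0.9925, -0.0007, -0.0001]), 'ft_force': array([ 0.3508, -0.0592,  0.1628]), 'torque': array([0.0534, 0.0207, 0.0082]), 'grasp_force': 0.0, 'grip_width': 1.001135056595342} 0.019
dict_keys(['pixels', 'intrinsics', 'extrinsics']) [[497.6507   0.     273.2908]
 [  0.     497.6507 211.8318]
 [  0.       0.       1.    ]] [[ 0.0068 -1.     -0.0049  0.1217]
 [ 0.9952  0.0063  0.0976 -0.5791]
 [-0.0976 -0.0056  0.9952 -1.1647]
 [ 0.      0.      0.      1.    ]]
dict_keys(['pixels', 'intrinsics', 'extrinsics']) [[403.8218   0.     278.9629]
 [  0.     403.8218 209.881 ]
 [  0.       0.       1.    ]] [[ 0.8063 -0.5912 -0.0214 -0.3653]
 [ 0.4129  0.5366  0.7359 -0.4235]
 [-0.4236 -0.6021  0.6768 -0.5961]
 [ 0.      0.      0.      1.    ]]
```

View pics/top0.png

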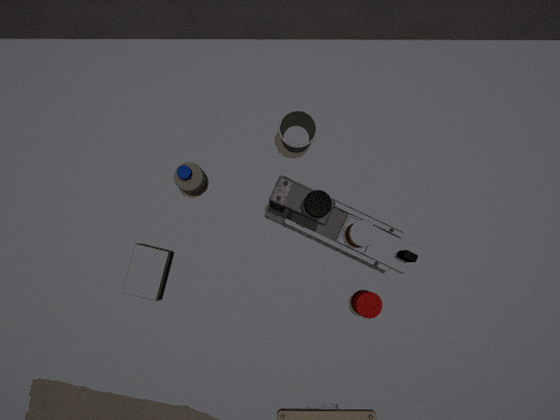

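View pics/side0.png

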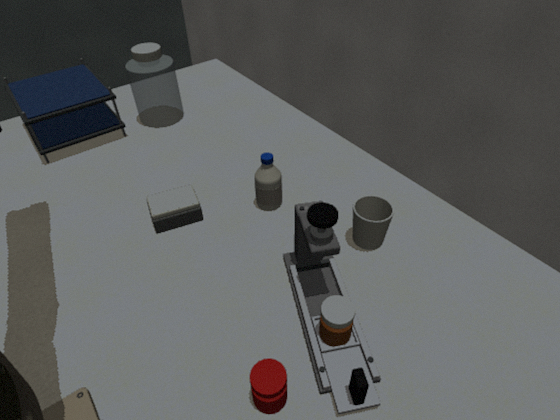

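The top view shows the press: plunger head at about (318,204), lid (361,235), grip (407,256), and the red decoy at (367,304). The side view shows the head at (322,215), lid (337,310) and grip (359,385). Next I'll fit the press pose and overlay the model.

```bash
cat > h.py <<'E'
import numpy as np,cv2
from scipy.optimize import least_squares
np.set_printoptions(precision=4,suppress=True)
def proj(c,P):
    P=np.atleast_2d(P); q=P@c["extrinsics"][:3,:3].T+c["extrinsics"][:3,3]
    q=q*[1,-1,-1]; u=q@c["intrinsics"].T; return u[:,:2]/u[:,2:]
def ray(c,px,z):
    R=c["extrinsics"][:3,:3];t=c["extrinsics"][:3,3]
    d=R.T@(np.linalg.inv(c["intrinsics"])@[px[0],px[1],1]*[1,-1,-1]); o=-R.T@t
    return o+d*(z-o[2])/d[2]
def W(p,pts):  # press->world, p=x,y,yaw
    pts=np.atleast_2d(pts).astype(float); c,s=np.cos(p[2]),np.sin(p[2])
    return np.c_[p[0]+c*pts[:,0]-s*pts[:,1],p[1]+s*pts[:,0]+c*pts[:,1],pts[:,2]]
E
python3 - <<'E'
from h import *
T=np.load("top0.npz");S=np.load("side0.npz")
def dark(c,box,th,inv=False):
    x0,y0,x1,y1=box; g=c["pixels"][y0:y1,x0:x1].max(2)
    m=((g>th) if inv else (g<th)).astype(np.uint8)
    n,l,st,ce=cv2.connectedComponentsWithStats(m); i=1+np.argmax(st[1:,4]); return ce[i]+[x0,y0],st[i]
obs={}
for nm,b,th in(("head",(298,184,338,224),35),("grip",(390,244,424,268),30)):
    print(nm,dark(T,b,th))
for nm,b,th in(("head",(300,195,345,235),30),("grip",(345,362,372,408),30)): print("S",nm,dark(S,b,th))
for n,px,z in(("head",(318,204),.22),("lid",(361,235),.1),("grip",(407,256),.09)): print(n,ray(T,px,z))
for n,px,z in(("head",(322,215),.22),("lid",(337,310),.1),("grip",(359,372),.09)): print(n,ray(S,px,z))
a=cv2.resize(T["pixels"][165:285,255:435],None,fx=4.4,fy=4.4,interpolation=2)[:,:,::-1]
cv2.imwrite("pics/tc.png",np.clip(a*1.8,0,255))
a=cv2.resize(S["pixels"][190:415,270:400],None,fx=2.6,fy=2.6,interpolation=2)[:,:,::-1]
cv2.imwrite("pics/sc.png",np.clip(a*1.8,0,255))
E
```

```text
head (array([316.513 , 204.9878]), array([  0,   7,  34,  33, 655], dtype=int32))
grip (array([406.6686, 255.8935]), array([  7,   7,  21,  11, 169], dtype=int32))
S head (array([321.978 , 215.4144]), array([  7,   8,  31,  27, 637], dtype=int32))
S grip (array([357.8851, 386.2475]), array([  4,   7,  19,  36, 505], dtype=int32))
head [0.5759 0.0345 0.22  ]
lid [ 0.5203 -0.0719  0.1   ]
grip [ 0.4742 -0.1766  0.09  ]
head [0.5739 0.0292 0.22  ]
lid [ 0.5247 -0.0771  0.1   ]
grip [ 0.4809 -0.1772  0.09  ][ WARN:0@0.578] global loadsave.cpp:1063 imwrite_ Unsupported depth image for selected encoder is fallbacked to CV_8U.
```

View pics/tc.png

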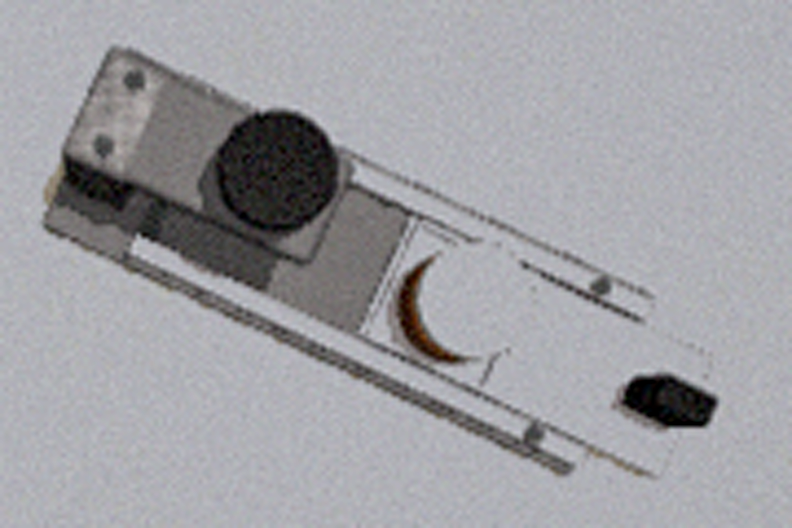

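View pics/sc.png

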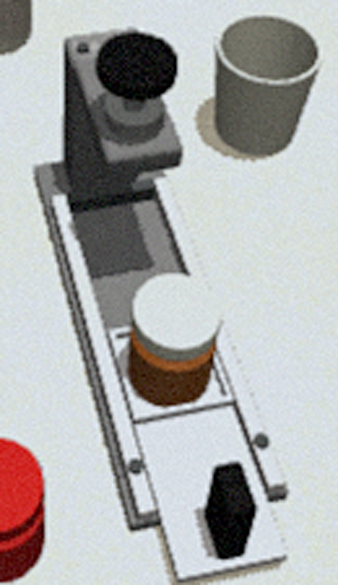

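Crops: in the top crop the head is centred at (277,170), the grip top at ~(686,404), the carriage front edge runs (412,215)-(360,335), and the rail end is at (652,296). In the side crop the head is at (137,66) and the lid top at (176,311).

```bash
cat > fit.py <<'E'
from h import *
T=np.load("top0.npz");S=np.load("side0.npz")
tc=lambda x,y:(255+(x+.5)/4.4-.5,165+(y+.5)/4.4-.5); sc=lambda x,y:(270+(x+.5)/2.6-.5,190+(y+.5)/2.6-.5)
# cam, px, press pt, moves with carriage
F=[(T,tc(277,170),(0,0,.22),0),(S,sc(137,66),(0,0,.22),0),
(T,tc(652,296),(-.22,-.05,.028),0),(T,tc(642,320),(-.22,-.038,.028),0),
(T,tc(112,45),(.098,-.03,.16),0),(T,tc(65,155),(.098,.03,.16),0),(T,tc(305,262),(-.035,.028,.16),0),
(T,tc(412,215),(.04,-.036,.022),1),(T,tc(360,335),(.04,.036,.022),1),(T,tc(655,475),(-.14,.036,.022),1),
(T,tc(686,404),(-.12,0,.09),1),(S,sc(176,311),(0,0,.1),1),(S,sc(230,468),(-.12,0,.09),1),(S,sc(180,575),(-.14,.036,.017),1)]
def P(p):
    return [proj(c,W(p,np.array(q)+[p[3]*m,0,0]))[0] for c,_,q,m in F]
res=lambda p:(np.array(P(p))-[f[1] for f in F]).ravel()
r=least_squares(res,[.575,.032,1.12,-.12],loss="soft_l1"); p=r.x
print(p,np.degrees(p[2])); print(r.fun.reshape(-1,2))
np.save("p.npy",p)
for q in((0,0,.22),(p[3]-.12,0,.09),(p[3],0,.1),(-.12,0,.09)): print(q,W(p,q))
E
python3 fit.py
```

```text
[ 0.5779  0.0349  1.136  -0.1205] 65.08922728812863
[[ 0.2327 -0.2439]
 [-0.752  -2.7849]
 [ 0.7633  0.667 ]
 [ 0.9987 -0.2399]
 [-0.1835 -0.5046]
 [-1.4629 -0.4304]
 [ 0.9211  0.9149]
 [-0.7187 -0.2412]
 [-1.3545 -0.4665]
 [ 0.4188  0.0536]
 [-0.5552 -1.468 ]
 [-0.3795 -1.0441]
 [ 1.6163  6.9877]
 [-1.1899  2.5976]]
(0, 0, 0.22) [[0.5779 0.0349 0.22  ]]
(np.float64(-0.2405481316990728), 0, 0.09) [[ 0.4766 -0.1833  0.09  ]]
(np.float64(-0.1205481316990728), 0, 0.1) [[ 0.5271 -0.0745  0.1   ]]
(-0.12, 0, 0.09) [[ 0.5274 -0.074   0.09  ]]
```

Call:
arm_command(series="0 0 0 -0.04 0.03; 0 0 0 -0.04 0.03; 0 -0.117 -0.068 0 0; 0 -0.117 -0.068 0 0; 0 -0.117 -0.068 0 0; 0 -0.117 -0.068 0 0; 0 -0.117 -0.068 0 0; 0 -0.117 -0.068 0 0; 0 -0.117 -0.068 0 0; 0 -0.117 -0.068 0 0", newtons=60)

```text
clock: 1.35
position: [0.4008, 0.2496, 0.2822]
ee_rot: [0.215, 0.977, 0.0, -0.0]
ft_force: [1.3, 0.3, 0.1]
grip_width: 1.002
grasp_force: 0.0
```

Call:
arm_command(series="0 -0.07 -0.1 0 0; 0 -0.07 -0.1 0 0; 0 -0.07 -0.1 0 0; 0 -0.07 -0.1 0 0; 0 -0.07 -0.1 0 0; 0 -0.07 -0.1 0 0; 0 -0.07 -0.1 0 0; 0 -0.07 -0.1 0 0; 0 -0.07 -0.1 0 0; 0 0 0 0.1 0")

```text
clock: 2.6
position: [0.4782, -0.1857, 0.2438]
ee_rot: [0.218, 0.976, -0.001, 0.002]
ft_force: [-0.3, -0.2, -0.4]
grip_width: 1.002
grasp_force: 0.0
```

```bash
python3 - <<'E'
from h import *
from workcell import manip, viewer
o=manip.get_obs();p=np.load("p.npy")
print(o["position"],o["clock"],o["joint_pos"],W(p,(p[3]-.12,0,.09)))
ims=[]
for n,(cx,cy) in(("top",(405,255)),("side",(355,340))):
    c=viewer.camera(n); im=c["pixels"][:,:,::-1][cy-75:cy+75,cx-65:cx+65]
    q=proj(c,W(p,(p[3]-.12,0,.09)))[0]; print(n,q)
    im=cv2.resize(im,None,fx=3,fy=3); cv2.circle(im,tuple(int(v) for v in (q-[cx-65,cy-75])*3),3,(0,255,0),-1); ims.append(im)
cv2.imwrite("pics/a.png",np.clip(np.hstack(ims)*1.5,0,255).astype(np.uint8))
E
```

```text
[ 0.4782 -0.1857  0.2438] 2.6 [-0.5182  0.0839  0.8536  1.8034 -0.0653  1.2785  1.483 ] [[ 0.4766 -0.1833  0.09  ]]
top [409.9675 254.9638]
side [359.7702 376.6801]
```

View pics/a.png

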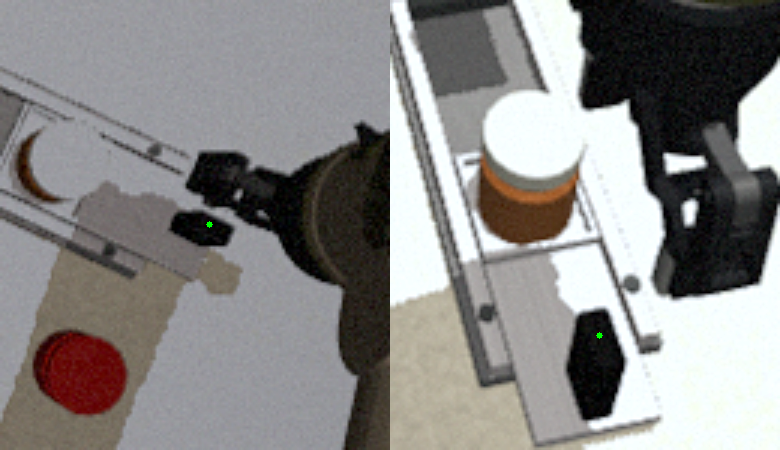

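The model point lands on the grip's top at about (209,225) in the left crop and (599,335) in the right crop. The fingers are above it and still open, so I descend and grip.

Call:
arm_command(series="0 0.008 0.003 0.05 0; 0 0 0 0.07 0; 0 0 0 0.08 0; 0 0 0 0.08 0; 0 0 0 0.08 0; 0 0 0 0.05 0; 0 0 0 0.03 0; 0 0 0 0 0; 0.3 0 0 0 0; 0.4 0 0 0 0")

```text
clock: 3.95
position: [0.4754, -0.1789, 0.0671]
ee_rot: [0.215, 0.977, 0.0, 0.001]
ft_force: [-0.2, 0.6, 0.1]
grip_width: 0.61
grasp_force: 0.0
```

Call:
arm_command(series="0.5 0 0 0 0; 0.6 0 0 0 0; 0.7 0 0 0 0; 0.8 0 0 0 0; 0.8 0 0 0 0; 0.8 0 0 0 0; 0.8 0 0 0 0; 0.8 0 0 0 0; 0.8 0 0 0 0; 0.8 0 0 0 0")

```text
clock: 5.2
position: [0.4749, -0.1797, 0.0668]
ee_rot: [0.216, 0.976, -0.0, 0.0]
ft_force: [-2.9, -2.7, 5.9]
grip_width: 0.363
grasp_force: 59.4
```

Call:
arm_command(series="0.8 0 0.01 0 0; 0.8 0 0.02 0 0; 0.8 0 0.025 0 0; 0.8 0 0.025 0 0; 0.8 0 0.025 0 0; 0.8 0 0.025 0 0; 0.8 0 0.025 0 0; 0.8 0 0.025 0 0; 0.8 0 0.02 0 0; 0.8 0 0.01 0 0")

```text
clock: 6.45
position: [0.5104, -0.1038, 0.0668]
ee_rot: [0.216, 0.976, -0.001, 0.0]
ft_force: [-2.3, -6.2, 6.7]
grip_width: 0.366
grasp_force: 59.5
```

Call:
arm_command(series="0.8 0 0.01 0 0; 0.8 0 0.015 0 0; 0.8 0 0.015 0 0; 0.8 0 0.015 0 0; 0.8 0 0.01 0 0; 0.8 0 0.006 0 0; 0.8 0 0.006 0 0; 0.8 0 0.004 0 0; 0.8 0 0.004 0 0; 0.8 0 0 0 0")

```text
clock: 7.7
position: [0.5246, -0.0732, 0.0668]
ee_rot: [0.216, 0.976, -0.0, 0.0]
ft_force: [-1.9, -5.6, 6.8]
grip_width: 0.368
grasp_force: 59.5
```

Call:
arm_command(series="0.8 0 0.003 0 0; 0.8 0 0.003 0 0; 0.8 0 0.003 0 0; 0.8 0 0.003 0 0; 0.8 0 0 0 0; 0.8 0 0 0 0; 0.8 0 0 0 0; 0.8 0 0 0 0; 0.8 0 0 0 0; 0.8 0 0 0 0")

```text
clock: 8.95
position: [0.525, -0.0722, 0.0668]
ee_rot: [0.218, 0.976, -0.002, -0.001]
ft_force: [-11.4, -16.1, 12.9]
grip_width: 0.37
grasp_force: 60.3
```

Call:
arm_command(series="0.8 0 -0.003 0 0; 0.8 0 -0.003 0 0; 0.6 0 0 0 0; 0.4 0 0 0 0; 0.35 0 0 0 0; 0.35 0 0 0 0; 0.35 0 0 -0.03 0; 0.35 0 0 -0.06 0; 0.35 0 0 -0.1 0; 0.35 0 0 -0.1 0")

```text
clock: 10.2
position: [0.5254, -0.0698, 0.1842]
ee_rot: [0.216, 0.976, 0.0, 0.0]
ft_force: [0.4, 0.1, 0.3]
grip_width: 0.648
grasp_force: 0.0
```

```bash
python3 - <<'E'
from h import *
from workcell import manip, viewer
p=np.load("p.npy");o=manip.get_obs();print(o["position"],o["grip_width"],o["ft_force"])
ims=[]
for n,(cx,cy) in(("top",(345,225)),("side",(335,290))):
    c=viewer.camera(n); im=c["pixels"][:,:,::-1][cy-95:cy+95,cx-65:cx+65]
    im=cv2.resize(im,None,fx=3,fy=3)
    for P in((-.12,0,.09),(0,0,.22)):
        q=proj(c,W(p,P))[0]; cv2.circle(im,tuple(int(v) for v in (q-[cx-65,cy-95])*3),3,(0,255,0),-1)
    ims.append(im)
cv2.imwrite("pics/b.png",np.clip(np.hstack(ims)*1.5,0,255).astype(np.uint8))
E
```

```text
[ 0.5254 -0.0698  0.1842] 0.6482421571466274 [0.4294 0.1311 0.3423]
```

View pics/b.png

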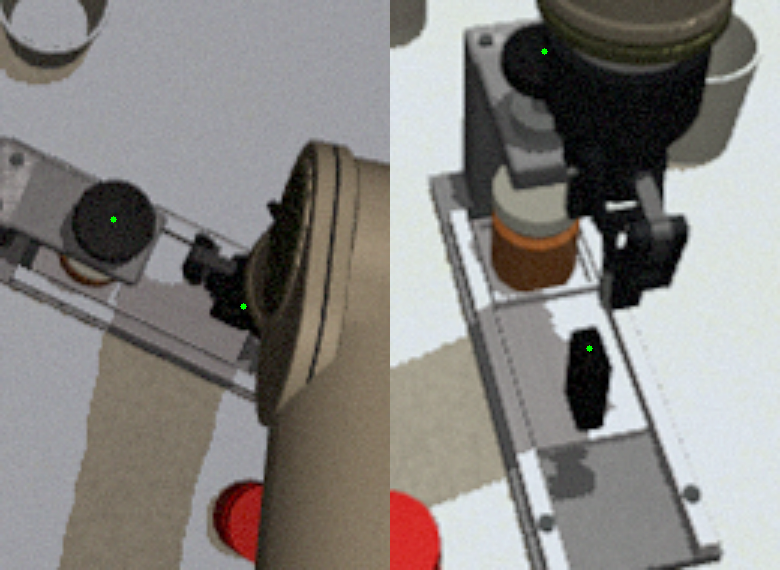

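The carriage is fully in and the jar is upright below the plunger: head at (113,219) left, jar at (535,240) right. Now I rise, shut the jaws and move over the head.

Call:
arm_command(series="0.35 0 0 -0.1 0; 0.5 0 0 -0.1 0; 0.7 0 0 -0.07 0; 1 0 0 0 0; 1 0 0.06 0 0; 1 -0.009 0.09 0 0; 1 0 0.09 0 0; 1 0 0.053 0 0; 1 0 0 0 0; 1 0 0 0 0")

```text
clock: 11.55
position: [0.5778, 0.0337, 0.2901]
ee_rot: [0.216, 0.976, -0.0, -0.0]
ft_force: [-0.2, 0.1, -0.3]
grip_width: -0.003
grasp_force: 0.0
```

Call:
arm_command(series="1 0 0 0.03 0; 1 0 0 0.04 0; 1 0 0 0.03 0; 1 0 0 0.02 0; 1 0 0 0.015 0; 1 0 0 0.015 0; 1 0 0 0.015 0; 1 0 0 0.015 0; 1 0 0 0 0; 1 0 0 0 0")

```text
clock: 12.8
position: [0.5782, 0.0351, 0.2186]
ee_rot: [0.215, 0.977, 0.0, 0.0]
ft_force: [-3.9, 0.0, 8.3]
grip_width: -0.0
grasp_force: 3.5
```

Call:
arm_command(series="1 0 0 0.006 0; 1 0 0 0.006 0; 1 0 0 0.006 0; 1 0 0 0.006 0; 1 0 0 0.004 0; 1 0 0 0.003 0; 1 0 0 0 0; 1 0 0 0 0; 1 0 0 0 0; 1 0 0 0 0")

```text
clock: 14.05
position: [0.5784, 0.0351, 0.2089]
ee_rot: [0.216, 0.976, 0.001, 0.0]
ft_force: [-14.9, -0.5, 31.1]
grip_width: -0.002
grasp_force: 15.7
```

At the stop (TCP z 0.209, 31 N). I hold briefly, then rise.

Call:
arm_command(series="1 0 0 0 0; 1 0 0 0 0; 1 0 0 0 0; 1 0 0 -0.02 0; 1 0 0 -0.03 0; 1 0 0 -0.04 0; 1 0 0 -0.05 0; 1 0 0 -0.05 0; 1 0 0 -0.03 0; 1 0 0 0 0")

```text
clock: 15.3
position: [0.5785, 0.0352, 0.2944]
ee_rot: [0.215, 0.977, 0.0, 0.001]
ft_force: [-0.6, 0.1, -0.4]
grip_width: -0.001
grasp_force: 0.0
```

Call:
arm_command(series="1 0 -0.06 0 0; 1 0.009 -0.09 0 0; 1 0 -0.09 0 0; 0.7 0 -0.053 0 0; 0.35 0 -0.006 0 0; 0.35 0 0 0 0; 0.35 0 0 0.1 0; 0.35 0 0 0.1 0; 0.35 0 0 0.05 0; 0.35 0 0 0 0")

```text
clock: 16.55
position: [0.5241, -0.0705, 0.1924]
ee_rot: [0.215, 0.977, -0.001, -0.001]
ft_force: [0.8, 0.1, 0.9]
grip_width: 0.649
grasp_force: 0.0
```

Call:
arm_command(series="0.35 -0.004 -0.003 0.06 0; 0.35 0 0 0.08 0; 0.35 0 0 0.08 0; 0.35 0 0 0.06 0; 0.35 0 0 0.03 0; 0.35 0 0 0 0; 0.5 0 0 0 0; 0.6 0 0 0 0; 0.7 0 0 0 0; 0.8 0 0 0 0")

```text
clock: 17.8
position: [0.5263, -0.0734, 0.0709]
ee_rot: [0.215, 0.977, 0.0, 0.001]
ft_force: [-0.4, 1.0, 6.8]
grip_width: 0.366
grasp_force: 60.0
```

Call:
arm_command(series="0.8 0 0 0 0; 0.8 0 0 0 0; 0.8 0 0 0 0; 0.8 0 -0.006 0 0; 0.8 0 -0.012 0 0; 0.8 0 -0.02 0 0; 0.8 0 -0.025 0 0; 0.8 0 -0.025 0 0; 0.8 0 -0.025 0 0; 0.8 0 -0.025 0 0")

```text
clock: 19.05
position: [0.5037, -0.1226, 0.0709]
ee_rot: [0.215, 0.977, 0.001, 0.001]
ft_force: [3.0, 5.0, 2.8]
grip_width: 0.365
grasp_force: 59.7
```

Call:
arm_command(series="0.8 0 -0.025 0 0; 0.8 0 -0.025 0 0; 0.8 0 -0.025 0 0; 0.8 0 -0.025 0 0; 0.8 0 -0.018 0 0; 0.8 0 -0.01 0 0; 0.8 0 -0.005 0 0; 0.8 0 0 0 0; 0.6 0 0 0 0; 0.5 0 0 0 0")

```text
clock: 20.3
position: [0.4797, -0.1721, 0.0699]
ee_rot: [0.216, 0.976, -0.0, -0.0]
ft_force: [0.3, 0.5, 0.5]
grip_width: 0.498
grasp_force: 0.0
```

Call:
arm_command(series="0.3 0 0 0 0; 0.3 0 0 0 0; 0.3 0 0 0 0; 0.3 0 0 -0.03 0; 0.3 0 0 -0.08 0; 0.3 0 0 -0.1 0; 0.3 0 0 -0.1 0; 0.3 0 0 -0.1 0; 0.3 0 -0.05 -0.05 0; 0.3 0 -0.05 0 0")

```text
clock: 21.55
position: [0.4635, -0.2092, 0.2562]
ee_rot: [0.215, 0.977, 0.0, 0.002]
ft_force: [-0.4, 0.7, -0.9]
grip_width: 0.697
grasp_force: 0.0
```

```bash
python3 - <<'E'
from h import *
from workcell import manip, viewer
p=np.load("p.npy");o=manip.get_obs();print(o["position"],o["clock"],o["ft_force"])
ims=[]
for n,(cx,cy) in(("top",(345,225)),("side",(335,310))):
    c=viewer.camera(n); im=c["pixels"][:,:,::-1][cy-95:cy+95,cx-65:cx+65]
    im=cv2.resize(im,None,fx=3,fy=3)
    for P in((-.11,0,.092),(0,0,.22)):
        q=proj(c,W(p,P))[0]; cv2.circle(im,tuple(int(v) for v in (q-[cx-65,cy-95])*3),3,(0,255,0),-1)
    ims.append(im)
cv2.imwrite("pics/c.png",np.clip(np.hstack(ims)*1.5,0,255).astype(np.uint8))
E
```

```text
[ 0.4635 -0.2092  0.2562] 21.55 [-0.3711  0.7478 -0.9012]
```

View pics/c.png

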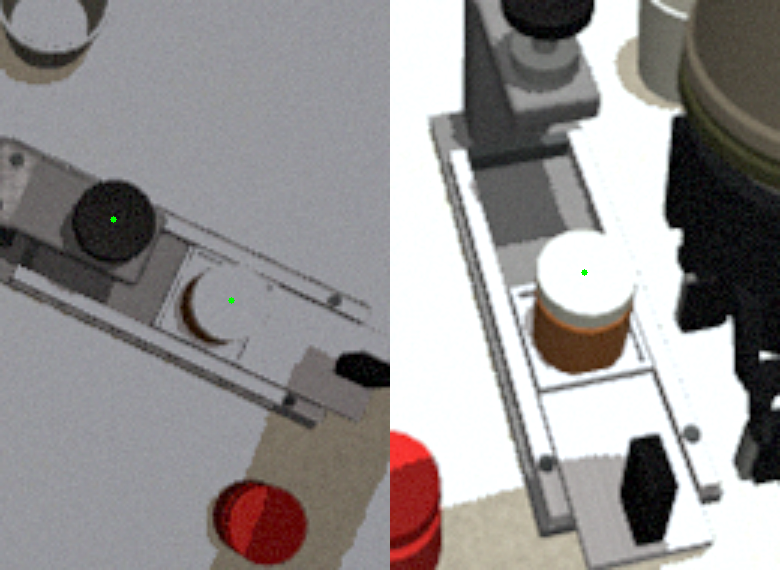

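Jar upright in its nest, clear of the head, and the plunger is up. The lid-top-to-jar-bottom span in the side view shrank from about 152 to 140 px, so the lid is home. The robot is clear of everything.

```bash
python3 -c "
from workcell import manip
print(manip.hand_in())"
```

```text
the job is handed in; nothing more can be done
None
```

I slid the carriage in to its end stop, pressed the lid home with the plunger at its stop, and drew the carriage back out about 110 mm. I handed the job in at about 22 s with the jar upright in its nest and nothing else on the bench touched; the hand-in gave no verdict.

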